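# Find the rattling module case and present it

### The arm

A 7-joint arm with a two-finger parallel gripper is mounted at the origin on the work surface. World frame = base frame: x ahead of the robot, y to its left, z up, the work surface at z = 0. Lengths are in m, angles in rad, forces in N, time in s.
With the tool pointing down it reaches from about 0.425 to 0.8 m from the base axis. Payload 8.3 kg.
Tool frame: the origin (TCP) lies on the centre line of the jaws, within the pads' length; the fingertips stand 11 mm ahead of it and the grasp point (between the pads) lies 8 mm behind it; x points along the fingers, y is the direction in which the jaws open and shut, and the axes are right-handed (so a half turn about x gives the same grasp; the last joint's range is limited). The gripper opens to 85 mm and grips with 20 to 120 N. Pads are 22 mm wide; open, the fingers measure 114 mm over their backs; the gripper's body (76 mm by 85 mm) begins 54 mm behind the grasp point. The pads swing forward as they close: fully open they stand 13 mm farther back than shut.
Start: joints at [-1.221, 0.383, 0.016, 1.37, -0.006, 1.388, -0.046], TCP at [0.251, 0.573, 0.242] pointing down, gripper open.
Joint ranges: [-2.95, 2.95], [-0.25, 2.06], [-1.52, 1.56], [0.18, 2.33], [-1.44, 4.58], [0.02, 2.06], [-3.01, 3.01]. Speed limits (rad/s): [2.39, 2.39, 3.01, 3.01, 3.14, 3.14, 3.14].

### API

Orientations are given as [roll, pitch, yaw] about the fixed x, y, z axes, in that order (R = Rz(yaw) Ry(pitch) Rx(roll)).
In Python, from rig import * gives the robot as it stands.
- The arm moves only by the shell command python3 -m handwheel 'ROWS'. ROWS is JSON, a list that holds one entry, the list of rows, each a list of 7 numbers: the shift along the tool's x, y, z in m, then the turn, a rotation vector about the tool's x, y, z in rad, then the closure in counts, from 0 (fully open) to 255 (shut). In form: [[[tx, ty, tz, ax, ay, az, gripper], ...]]. A call has 1 to 10 rows; each row shifts and turns the pose as measured when the row begins, along the tool's axes as they then stand; what a row does not reach is not made up. A row lasts 1/8 s, in which the tool goes at most 62.5 mm and 10.7 degrees, less where a joint would pass 70% of its speed; a pose out of reach is approached as far as the arm can. A call with a gripper value outside its range is refused whole. The fingers move at their own pace and stop on an object; the grip force is fixed at half the most. Time passes only in rows, so rows that do not move let the fingers close. It gives the time, the measured TCP pose, the force and the opening at its end, in the units of the state.
- get_state(): the state, without advancing time (a new reading comes with each control period).
- camera(name): name is "scene" or "top"; returns the picture (400x640x3 uint8, blue, green, red); there is no depth.
- calibration(name): a dict with "fx", "fy", "cx", "cy" (pixels), "extrinsics" (4x4, takes a point from camera to world coordinates). Camera axes: x right, y down, z forward; pixel columns grow to the right and rows downward; lengths in m; the calibration is good to about 2 mm. A picture is of the moment at which its call begins. calibration takes no time and is no camera call.
- hand_in(): hands the job in, once; it reports no verdict.
The state is a dict: "time_s": time; "joint_pos": joint angles; "joint_vel": joint speeds; "joint_efforts": joint torques, N m; "tool_pos": TCP position; "orientation": TCP orientation; "force": force on the tool from outside, world axes, zero at the start; "wrist_torque": the same for the moment, N m; "finger_gap": finger opening in m.
Only numpy, scipy, OpenCV 4.12 (cv2) and the standard library are available. Lean on these libraries where they do the work, as an engineer would, in place of code of your own. Each camera call takes 0.05 s, during which the arm holds its last target.

### The job

One of the three sealed tan module cases on the blue bench mat has a part loose inside. Working from the robot's left to its right, lift each case clear and give it a brisk shake, never tipping it onto its side, and set the sound ones back upright where they stood. Then hold the one that rattles out level above the middle of the yellow-edged hand-over plate, a hand's breadth or two (10 to 20 cm) above the bench, and finish still holding it there; leave the other things on the bench alone.

Things in the scene. Friction and masses are not known exactly. Their poses are not given: they have to be found in the camera images.
- case_left: the robot's leftmost (largest y) of three like sealed tan cases, 130 long (x) x 62 wide (y) x 56 mm high (z), smooth rigid sides, black seal line. Origin: centre of the underside. 0.35 to 0.55 kg with contents; weight tells nothing. Grasp across the 62 mm. One case, a different one each time, holds a loose 110 g part that rolls up to 45 mm either way from the middle along x when tilted over 10 degrees or shaken, and stays there once level
- case_mid: the middle of three like sealed tan cases, 130 long (x) x 62 wide (y) x 56 mm high (z), smooth rigid sides, black seal line. Origin: centre of the underside. 0.35 to 0.55 kg with contents; weight tells nothing. Grasp across the 62 mm. In the rattling case the part, lying at one end, shifts the level case's moment on the wrist by 0.05 Nm (0.1 Nm end to end); the snug modules in the other two never shift
- case_right: the robot's rightmost (smallest y) of three like sealed tan cases, 130 long (x) x 62 wide (y) x 56 mm high (z), smooth rigid sides, black seal line. Origin: centre of the underside. 0.35 to 0.55 kg with contents; weight tells nothing. Grasp across the 62 mm. A brisk shake moves a case at over 0.3 m/s to and fro, or rocks it at over 0.8 rad/s, held well clear (over 30 mm) of the mat
- mat: fixed blue bench mat, 200 (x) x 560 (y) x 3 mm, on which the cases stand; origin: centre of its underside
- plate_centre (a point): centre of the top of the fixed hand-over plate: a flat square 120 x 120 x 3 mm, white with a yellow edge, beyond the mat as seen from the robot
- driver: bystander: screwdriver with an orange handle, lying on the bench left of the mat, about 200 mm long and under 40 mm high; leave alone
- heatsink: bystander: bare aluminium finned heat sink, 90 x 70 x 40 mm, right of the mat; origin: centre of its underside; leave alone
- screwtray: bystander: grey screw tray with four compartments, 110 x 80 x 22 mm, left of the hand-over plate; origin: centre of its underside; leave alone
Not all that is in view belongs to the job. What is shaped like the case_mid but red or turquoise is not meant.

How it is judged:
On the way, in this order (a step that is already met when the one before it is completed fails the run):
1. the left case is lifted clear (underside over 30 mm up) in the gripper and shaken (over 0.3 m/s or 0.8 rad/s) (height (world z) of case_left above 0.03 m and contact force between the fingers and case_left above 1 N and (linear speed of case_left above 0.3 m/s or angular speed of case_left above 0.8 rad/s)), for 0.04 s.
2. the middle case is lifted clear (underside over 30 mm up) in the gripper and shaken (over 0.3 m/s or 0.8 rad/s) (height (world z) of case_mid above 0.03 m and contact force between the fingers and case_mid above 1 N and (linear speed of case_mid above 0.3 m/s or angular speed of case_mid above 0.8 rad/s)), for 0.04 s.
3. the right case is lifted clear (underside over 30 mm up) in the gripper and shaken (over 0.3 m/s or 0.8 rad/s) (height (world z) of case_right above 0.03 m and contact force between the fingers and case_right above 1 N and (linear speed of case_right above 0.3 m/s or angular speed of case_right above 0.8 rad/s)), for 0.04 s.
At the end, for the whole second after the job is handed in: The case with the loose part is held in the fingers, still, its middle within 50 mm sideways of the middle of the hand-over plate, underside 70 to 300 mm up, level within 15 degrees, touching nothing else; the other two stand upright on the mat, at rest, let go, within 50 mm of where they began (((distance between loose_c0 and case_left below 0.085 m and horizontal distance between case_left and plate_centre below 0.05 m and height (world z) of case_left between 0.07 and 0.3 m and angle between case_left's own z axis and vertical below 0.26 rad and contact force between the fingers and case_left above 1 N and linear speed of case_left below 0.05 m/s and distance of each of case_mid, case_right from where it was at the start of the episode below 0.05 m and height (world z) of each of case_mid, case_right below 0.008 m and angle between each of case_mid, case_right's own z axis and vertical below 0.05 rad and linear speed of each of case_mid, case_right below 0.02 m/s and contact force between each of the fingers, case_left and case_mid below 0.3 N and contact force between each of the fingers, case_left and case_right below 0.3 N and contact force between case_left and driver below 0.3 N and contact force between case_left and heatsink below 0.3 N and contact force between case_left and screwtray below 0.3 N) or (distance between loose_c0 and case_mid below 0.085 m and horizontal distance between case_mid and plate_centre below 0.05 m and height (world z) of case_mid between 0.07 and 0.3 m and angle between case_mid's own z axis and vertical below 0.26 rad and contact force between the fingers and case_mid above 1 N and linear speed of case_mid below 0.05 m/s and distance of each of case_left, case_right from where it was at the start of the episode below 0.05 m and height (world z) of each of case_left, case_right below 0.008 m and angle between each of case_left, case_right's own z axis and vertical below 0.05 rad and linear speed of each of case_left, case_right below 0.02 m/s and contact force between each of the fingers, case_mid and case_left below 0.3 N and contact force between each of the fingers, case_mid and case_right below 0.3 N and contact force between case_mid and driver below 0.3 N and contact force between case_mid and heatsink below 0.3 N and contact force between case_mid and screwtray below 0.3 N) or (distance between loose_c0 and case_right below 0.085 m and horizontal distance between case_right and plate_centre below 0.05 m and height (world z) of case_right between 0.07 and 0.3 m and angle between case_right's own z axis and vertical below 0.26 rad and contact force between the fingers and case_right above 1 N and linear speed of case_right below 0.05 m/s and distance of each of case_left, case_mid from where it was at the start of the episode below 0.05 m and height (world z) of each of case_left, case_mid below 0.008 m and angle between each of case_left, case_mid's own z axis and vertical below 0.05 rad and linear speed of each of case_left, case_mid below 0.02 m/s and contact force between each of the fingers, case_right and case_left below 0.3 N and contact force between each of the fingers, case_right and case_mid below 0.3 N and contact force between case_right and driver below 0.3 N and contact force between case_right and heatsink below 0.3 N and contact force between case_right and screwtray below 0.3 N))); the arm keeps its last pose, push and grip.
It fails at once if the driver is disturbed (moved over 30 mm) (distance of driver from where it was at the start of the episode above 0.03 m).
It fails at once if the heatsink is disturbed (moved over 30 mm) (distance of heatsink from where it was at the start of the episode above 0.03 m).
It fails at once if the screwtray is disturbed (moved over 30 mm) (distance of screwtray from where it was at the start of the episode above 0.03 m).
It fails at once if a case is tipped beyond 75 degrees (angle between any of case_left, case_mid, case_right's own z axis and vertical above 1.3 rad).
It also fails if it takes over 70 s, if anything falls off the work surface, if the arm or the gripper's body presses on something with over 40 N, if the wrist force passes 120 N, or if a joint passes its speed limit or range.

## Working session

There is one attempt and no reset: what is moved stays moved. The work goes in short steps, Python scripts to look and compute and a shell command to move; the robot and the scene stay as the last step left them, time stands still between calls to the robot, and variables do not carry over. Pictures are saved under pics/ and viewed, and the job is handed in when it is done.

```bash
ls; mkdir -p pics
python3 - <<'E'
from rig import *
import cv2
s=get_state()
for k in s: print(k,s[k])
for n in("scene","top"):
    c=calibration(n);print(n,c)
    cv2.imwrite(f"pics/{n}0.png",camera(n))
E
```

```text
pics
time_s 0.0
joint_pos [-1.22090795  0.38424063  0.01635536  1.37117099 -0.0062836   1.38818473
 -0.04647353]
joint_vel [ 0.0014771  -0.00086304  0.00106911  0.00115398 -0.00034995  0.00036055
  0.00105702]
joint_efforts [-5.47075797e-05 -6.27599859e+01  8.44129734e-01 -3.71825874e+01
  1.65281491e-02  1.40365123e-02  2.75034898e-05]
tool_pos [0.25049655 0.57207754 0.24126953]
orientation [-1.54797348  1.56884208 -1.9606515 ]
force [-0.1198223  -0.63781521  0.12771145]
wrist_torque [-0.01239656 -0.00663259  0.00473338]
finger_gap 0.08543138532289159
scene {'fx': 374.56136996464545, 'fy': 374.56136996464545, 'cx': 314.1856405872892, 'cy': 205.26092245924306, 'extrinsics': array([[-0.40340327,  0.65142441, -0.64258232,  1.23508474],
       [ 0.91498872,  0.29319677, -0.27718458,  0.30047164],
       [ 0.00783826, -0.69977274, -0.71432253,  0.80684602],
       [ 0.        ,  0.        ,  0.        ,  1.        ]])}
top {'fx': 520.46291993077, 'fy': 520.46291993077, 'cx': 325.7529691292944, 'cy': 203.11317621212464, 'extrinsics': array([[-0.02424933, -0.99680757,  0.07607001,  0.44391731],
       [-0.99948674,  0.02258036, -0.02272399,  0.00973111],
       [ 0.02093376, -0.076582  , -0.99684351,  1.35759036],
       [ 0.        ,  0.        ,  0.        ,  1.        ]])}
```

View pics/scene0.png

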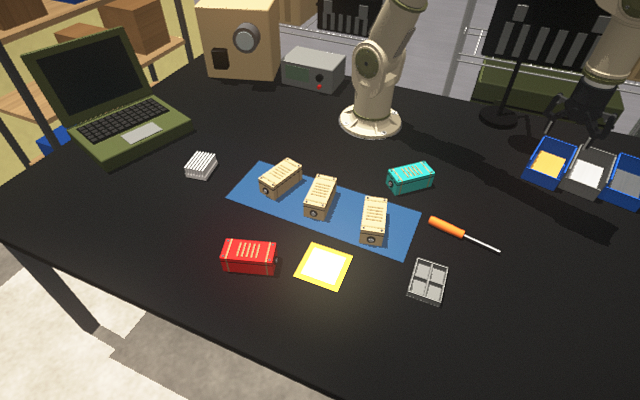

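View pics/top0.png

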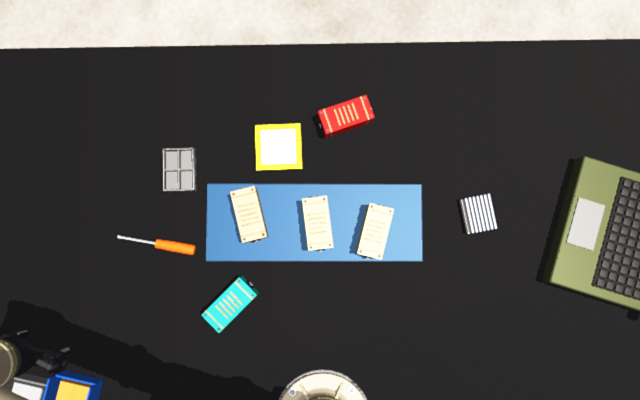

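The top view has the three tan cases on the mat at (249,214) left, (317,222) middle and (375,231) right. The lookalikes are red at (346,115) and turquoise at (229,304), so they are excluded by colour. The plate is at (278,147). Next I'll measure positions and check an enlarged crop.

```bash
cat > h.py <<'E'
from rig import *
import cv2, numpy as np
from scipy.spatial.transform import Rotation as R
def ray(n,u,v,z):
    c=calibration(n);E=np.array(c["extrinsics"])
    d=E[:3,:3]@np.array([(u-c["cx"])/c["fx"],(v-c["cy"])/c["fy"],1]);o=E[:3,3]
    return o+d*(z-o[2])/d[2]
def find(im,n,lo,hi,z,amin=300):
    hsv=cv2.cvtColor(im,cv2.COLOR_BGR2HSV)
    m=cv2.inRange(hsv,np.array(lo),np.array(hi))
    m=cv2.morphologyEx(m,cv2.MORPH_CLOSE,np.ones((3,3)))
    out=[]
    for c in cv2.findContours(m,cv2.RETR_EXTERNAL,cv2.CHAIN_APPROX_NONE)[0]:
        if cv2.contourArea(c)<amin: continue
        px=cv2.minAreaRect(c)
        W=np.array([ray(n,*p,z)[:2] for p in c[:,0]],np.float32)
        b=cv2.boxPoints(cv2.minAreaRect(W)); e1=b[1]-b[0];e2=b[2]-b[1]
        L=e1 if np.linalg.norm(e1)>np.linalg.norm(e2) else e2
        a=np.degrees(np.arctan2(L[1],L[0])); a=(a+90)%180-90
        out.append((px[0],b.mean(0),a,sorted([np.linalg.norm(e1),np.linalg.norm(e2)])))
    return sorted(out,key=lambda o:-o[1][1])
E
python3 - <<'E'
from h import *
im=cv2.imread("pics/top0.png")
hsv=cv2.cvtColor(im,cv2.COLOR_BGR2HSV)
for p in[(249,200),(317,215),(375,250),(278,130),(320,245),(258,230)]: print(p,hsv[p[1],p[0]])
for o in find(im,"top",(10,20,120),(32,140,255),0.059): print("case",o)
for o in find(im,"top",(22,150,120),(34,255,255),0.003): print("plate",o)
cv2.imwrite("pics/crop0.png",cv2.resize(im[120:270,200:430],None,fx=3.4,fy=3.4,interpolation=cv2.INTER_CUBIC))
s=get_state();print(R.from_euler('xyz',s["orientation"]).as_matrix().round(3))
E
```

```text
(249, 200) [ 27  29 255]
(317, 215) [ 28  19 255]
(375, 250) [ 28  17 255]
(278, 130) [  0   0 255]
(320, 245) [ 28  18 255]
(258, 230) [ 27  27 255]
case ((248.3291473388672, 213.92022705078125), array([0.5206336 , 0.17365223], dtype=float32), np.float32(12.770599), [np.float32(0.0665168), np.float32(0.13219619)])
case ((316.73077392578125, 222.84619140625), array([0.49438855, 0.00391969], dtype=float32), np.float32(5.7093124), [np.float32(0.062046345), np.float32(0.13273378)])
case ((322.4999694824219, 385.4999694824219), array([ 0.09758636, -0.00150853], dtype=float32), np.float32(88.26099), [np.float32(0.064271726), np.float32(0.20190534)])
case ((319.1799621582031, 21.635276794433594), array([ 1.0113701 , -0.02537209], dtype=float32), np.float32(89.98326), [np.float32(0.11654193), np.float32(1.6385926)])
case ((374.5000305175781, 231.50003051757812), array([ 0.46938527, -0.13984434], dtype=float32), np.float32(-15.746162), [np.float32(0.06341638), np.float32(0.1301719)])
case ((408.5, 18.5), array([ 1.0162274 , -0.24598286], dtype=float32), np.float32(89.187744), [np.float32(0.098490596), np.float32(0.106830426)])
plate ((278.0678405761719, 146.330810546875), array([0.6999923 , 0.10038488], dtype=float32), np.float32(1.0463486), [np.float32(0.12260119), np.float32(0.12289476)])
[[-0.001  0.401  0.916]
 [-0.002  0.916 -0.401]
 [-1.    -0.002  0.   ]]
```

View pics/crop0.png

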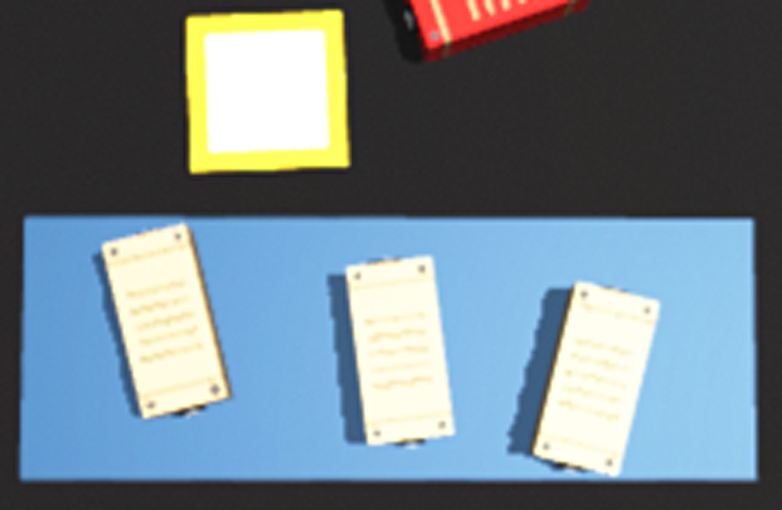

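The crop confirms three tan cases on the mat, with connectors on their near ends. In the crop, the left case is at about (167,320), the middle at (400,350) and the right at (597,375). They fit the description, and the red one at the top edge is not meant. I'll move over the left case first.

```bash
cat > goto.py <<'E'
# usage: goto.py x y z caseyaw_deg [pitchlevel]: prints the remaining shift/turn in tool axes
import sys; from h import *
x,y,z,a=map(float,sys.argv[1:5]); s=get_state()
M=R.from_euler('xyz',s["orientation"]); p=np.array(s["tool_pos"])
def goal(a):
    a=np.radians(a); ty=np.array([-np.sin(a),np.cos(a),0]); tx=np.array([0,0,-1.]); return R.from_matrix(np.c_[tx,ty,np.cross(tx,ty)])
G=min((goal(a),goal(a+180)),key=lambda g:(M.inv()*g).magnitude())
print("t",s["time_s"],"pos",p.round(4),"gap",round(s["finger_gap"],4),"F",np.round(s["force"],2),"T",np.round(s["wrist_torque"],3))
print("shift tool",M.inv().apply(np.array([x,y,z])-p).round(4),"turn tool",(M.inv()*G).as_rotvec().round(4), "shift in goal axes",G.inv().apply(np.array([x,y,z])-p).round(4),"q7",round(s["joint_pos"][6],2))
E
python3 -m handwheel '[[[0,-0.0255,0.0406,0,0,0,0],[0,-0.0255,0.0406,0,0,0,0],[0,-0.0255,0.0406,0,0,0,0],[0,-0.0255,0.0406,0,0,0,0],[0,-0.0255,0.0406,0,0,0,0],[0,-0.0255,0.0406,0,0,0,0],[0,-0.0255,0.0406,0,0,0,0],[0,-0.0255,0.0406,0,0,0,0],[0,-0.0255,0.0406,0,0,0,0],[0,-0.0255,0.0406,0,0,0,0]]]'
python3 goto.py 0.522 0.175 0.15 12.8
```

```text
time_s: 1.35
tool_pos: [0.524, 0.1666, 0.2369]
orientation: [-2.053, 1.561, -2.456]
force: [1.5, 1.6, 0.2]
finger_gap: 0.0853
t 1.35 pos [0.524  0.1666 0.2369] gap 0.0853 F [1.51 1.57 0.23] T [-0.016 -0.015  0.006]
shift tool [ 0.0869  0.0077 -0.0048] turn tool [-0.6264 -0.007   0.0069] shift in goal axes [ 0.0869  0.0087 -0.0001] q7 0.86
```

```bash
python3 -m handwheel '[[[0.02,0,0,-0.157,0,0,0],[0.02,0,0,-0.157,0,0,0],[0.02,0,0,-0.157,0,0,0],[0.02,0,0,-0.157,0,0,0],[0,0,0,0,0,0,0]]]'
python3 goto.py 0.522 0.175 0.03 12.8
```

```text
time_s: 1.98
tool_pos: [0.5249, 0.1591, 0.1531]
orientation: [-2.601, 1.557, -2.368]
force: [0.2, -0.6, -0.7]
finger_gap: 0.0855
t 1.975 pos [0.5249 0.1591 0.1531] gap 0.0855 F [ 0.22 -0.63 -0.74] T [ 0.04   0.04  -0.033]
shift tool [0.1229 0.017  0.0022] turn tool [ 0.0093 -0.0116  0.007 ] shift in goal axes [0.1231 0.0162 0.0007] q7 1.5
```

```bash
python3 -m handwheel '[[[0,0.017,0.002,0.009,-0.012,0.007,0],[0.03,0,0,0,0,0,0],[0.03,0,0,0,0,0,0],[0,0,0,0,0,0,0]]]'
python3 goto.py 0.522 0.175 0.03 12.8
python3 - <<'E'
from h import *
im=camera("top");cv2.imwrite("pics/top1.png",cv2.resize(im[130:290,190:420],None,fx=3.4,fy=3.4))
im=camera("scene");cv2.imwrite("pics/scene1.png",cv2.resize(im[100:300,200:480],None,fx=2.8,fy=2.8))
E
```

```text
time_s: 2.48
tool_pos: [0.5245, 0.1824, 0.0959]
orientation: [0.458, 1.561, 0.671]
force: [-0.2, 0.5, 0.3]
finger_gap: 0.0854
t 2.475 pos [0.5245 0.1824 0.0959] gap 0.0854 F [-0.24  0.54  0.31] T [-0.028  0.012  0.044]
shift tool [ 0.0658 -0.007  -0.0046] turn tool [-0.0106  0.0086 -0.0042] shift in goal axes [ 0.0659 -0.0067 -0.0041] q7 1.46
```

View pics/scene1.png

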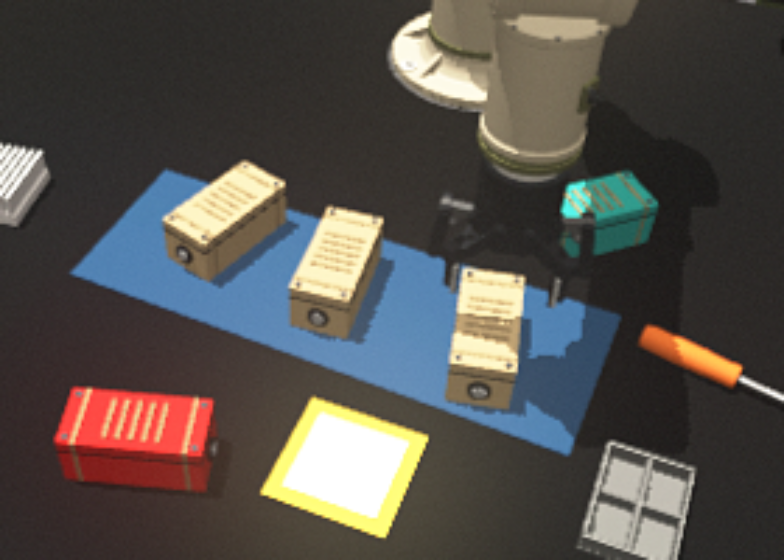

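View pics/top1.png

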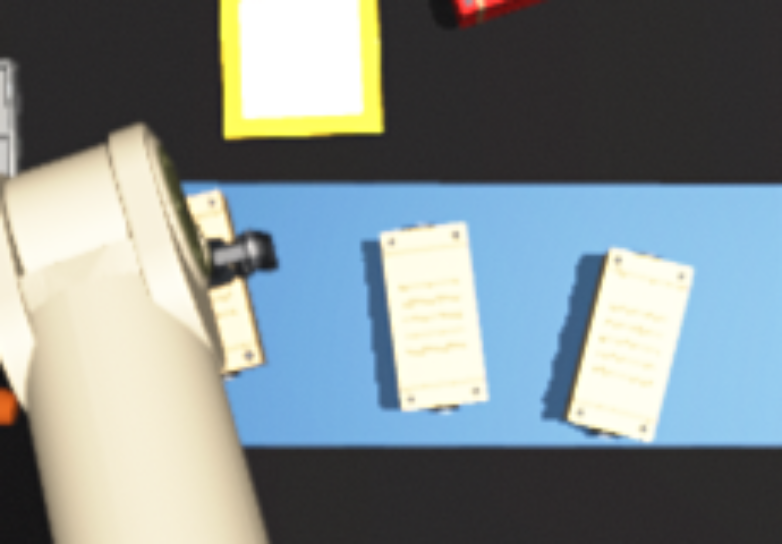

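The scene view shows the open fingers straddling the left case (crop pads at about (455,275) and (557,290), case at (485,330)). They sit slightly to the robot's left, which agrees with the remaining 7 mm. I'll trim and descend.

```bash
python3 -m handwheel '[[[0.01,-0.006,-0.004,-0.01,0.008,-0.004,0],[0,0,0,0,0,0,0],[0.02,0,0,0,0,0,0],[0.02,0,0,0,0,0,0],[0.01,0,0,0,0,0,0],[0,0,0,0,0,0,0]]]'
python3 goto.py 0.522 0.175 0.03 12.8
```

```text
time_s: 3.32
tool_pos: [0.5276, 0.1766, 0.0418]
orientation: [0.182, 1.557, 0.403]
force: [-0.1, 0.2, -0.1]
finger_gap: 0.0854
t 3.325 pos [0.5276 0.1766 0.0418] gap 0.0854 F [-0.06  0.2  -0.12] T [ 0.024  0.03  -0.008]
shift tool [ 0.0117 -0.0004 -0.0059] turn tool [-0.0025  0.0131 -0.0024] shift in goal axes [ 0.0118 -0.0003 -0.0058] q7 1.5
```

```bash
python3 -m handwheel '[[[0.011,0,-0.005,0,0.012,0,0],[0,0,0,0,0,0,0],[0,0,0,0,0,0,255],[0,0,0,0,0,0,255],[0,0,0,0,0,0,255],[0,0,0,0,0,0,255],[0,0,0,0,0,0,255],[0,0,0,0,0,0,255]]]'
python3 goto.py 0.522 0.175 0.03 12.8
```

```text
time_s: 4.32
tool_pos: [0.5237, 0.1757, 0.0319]
orientation: [0.732, 1.567, 0.953]
force: [0.7, -0.1, -0.5]
finger_gap: 0.0613
t 4.325 pos [0.5237 0.1757 0.0319] gap 0.0613 F [ 0.75 -0.14 -0.47] T [-0.172 -0.011  0.044]
shift tool [ 0.0019 -0.0003 -0.0018] turn tool [-0.0028  0.003  -0.0027] shift in goal axes [ 0.0019 -0.0003 -0.0018] q7 1.5
```

```bash
python3 -m handwheel '[[[-0.02,0,0,0,0,0,255],[-0.03,0,0,0,0,0,255],[-0.03,0,0,0,0,0,255],[-0.03,0,0,0,0,0,255],[-0.02,0,0,0,0,0,255],[0,0,0,0,0,0,255],[0,0,0,0,0,0,255],[0,0,0,0,0,0,255]]]'
python3 goto.py 0.5237 0.1757 0.16 12.8
python3 - <<'E'
from h import *
im=camera("scene");cv2.imwrite("pics/scene2.png",cv2.resize(im[60:300,200:480],None,fx=2.5,fy=2.5))
T=[];t=set()
for i in range(6):
    s=get_state();T.append(np.r_[s["time_s"],s["wrist_torque"],s["force"]]);camera("top")
print(np.round(T,3))
E
```

```text
time_s: 5.32
tool_pos: [0.5181, 0.1742, 0.1585]
orientation: [3.068, 1.559, -2.993]
force: [0.6, -0.9, -5.0]
finger_gap: 0.0615
t 5.325 pos [0.5181 0.1742 0.1585] gap 0.0615 F [ 0.61 -0.87 -5.05] T [-0.015 -0.018 -0.02 ]
shift tool [-0.0015  0.0003  0.0058] turn tool [-0.0021 -0.0115 -0.0009] shift in goal axes [-0.0015  0.0002  0.0058] q7 1.47
[[ 5.375e+00 -4.100e-02  2.800e-02  4.000e-03 -4.270e-01  4.020e-01
  -5.440e+00]
 [ 5.425e+00 -2.500e-02  5.000e-03  1.300e-02  3.850e-01 -2.200e-02
  -4.282e+00]
 [ 5.475e+00 -1.900e-02 -4.200e-02  4.400e-02 -6.430e-01  5.340e-01
  -3.703e+00]
 [ 5.525e+00 -2.000e-02 -4.600e-02  3.400e-02 -8.850e-01  4.980e-01
  -4.189e+00]
 [ 5.575e+00 -3.800e-02 -8.100e-02 -1.700e-02 -1.032e+00  6.100e-02
  -5.053e+00]
 [ 5.625e+00  6.300e-02 -9.400e-02 -3.000e-02 -1.640e-01  7.400e-02
  -4.758e+00]]
```

View pics/scene2.png

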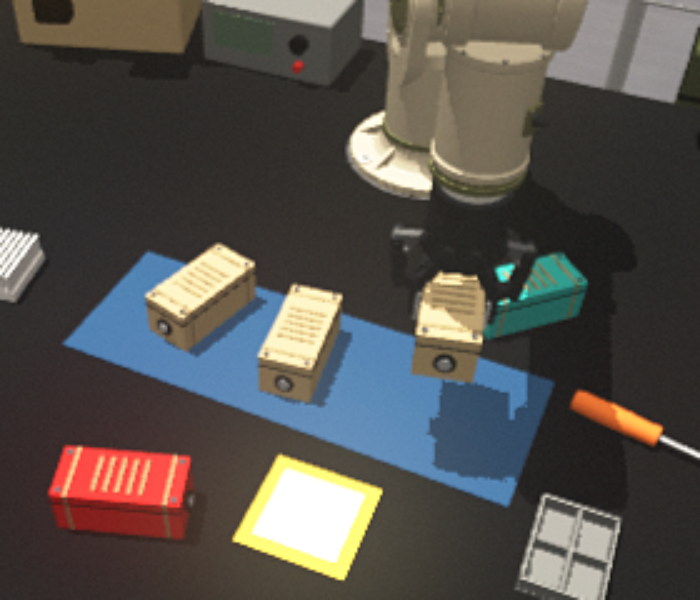

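The left case hangs level in the gripper at crop (450,330), clear of the mat. Now I'll rock it brisk one way, return it gently to level and average the wrist moment. Then the same the other way.

```bash
cat > meas.py <<'E'
from h import *
T=[]
for i in range(20):
    camera("top"); s=get_state(); M=R.from_euler('xyz',s["orientation"])
    T.append(np.r_[M.inv().apply(s["wrist_torque"]),s["force"][2]])
T=np.array(T); print("t",s["time_s"],"tilt",(M.apply([1,0,0])).round(3),"pos",np.round(s["tool_pos"],4),"tool moment mean",T.mean(0).round(3),"se",(T.std(0)/20**.5).round(3))
E
python3 -m handwheel '[[[0,0,0,0,0.17,0,255],[0,0,0,0,0.17,0,255],[0,0,0,0,0,0,255],[0,0,0,0,0,0,255],[0,0,0,0,-0.08,0,255],[0,0,0,0,-0.08,0,255],[0,0,0,0,-0.08,0,255],[0,0,0,0,-0.08,0,255],[0,0,0,0,0,0,255]]]'
python3 goto.py 0.5237 0.1757 0.16 12.8
```

```text
time_s: 6.8
tool_pos: [0.5165, 0.1747, 0.1647]
orientation: [2.499, 1.559, 2.722]
force: [-0.8, -0.1, -4.0]
finger_gap: 0.0612
t 6.8 pos [0.5165 0.1747 0.1647] gap 0.0612 F [-0.79 -0.06 -4.02] T [ 0.055 -0.161 -0.016]
shift tool [ 0.0046 -0.0007  0.0073] turn tool [-0.0003 -0.0091 -0.0068] shift in goal axes [ 0.0047 -0.0006  0.0072] q7 1.47
```

```bash
python3 meas.py; python3 -m handwheel '[[[0,0,0,0,-0.17,0,255],[0,0,0,0,-0.17,0,255],[0,0,0,0,0,0,255],[0,0,0,0,0,0,255],[0,0,0,0,0.08,0,255],[0,0,0,0,0.08,0,255],[0,0,0,0,0.08,0,255],[0,0,0,0,0.08,0,255],[0,0,0,0,0,0,255]]]'
python3 goto.py 0.5237 0.1757 0.16 12.8; python3 meas.py
```

```text
t 7.8 tilt [-0.014  0.002 -1.   ] pos [0.5177 0.1747 0.1625] tool moment mean [ 0.011 -0.045 -0.012 -4.802] se [0.006 0.033 0.007 0.121]
time_s: 8.93
tool_pos: [0.5243, 0.177, 0.1654]
orientation: [2.128, 1.564, 2.352]
force: [0.5, 0.5, -4.5]
finger_gap: 0.0612
t 8.925 pos [0.5243 0.177  0.1654] gap 0.0612 F [ 0.47  0.5  -4.53] T [-0.08   0.15  -0.039]
shift tool [ 0.0054 -0.0012 -0.0008] turn tool [ 0.0002 -0.0038 -0.0061] shift in goal axes [ 0.0054 -0.0011 -0.0009] q7 1.48
t 9.925 tilt [-0.005  0.005 -1.   ] pos [0.5217 0.1764 0.165 ] tool moment mean [ 0.006 -0.01  -0.024 -4.618] se [0.006 0.031 0.008 0.101]
```

The moment oscillates after motion, so I'll let it settle and look at the time series.

```bash
cat > meas.py <<'E'
from h import *
import sys
n=int(sys.argv[1]);T=[];tt=[]
for i in range(n):
    camera("top"); s=get_state(); M=R.from_euler('xyz',s["orientation"])
    T.append(np.r_[M.inv().apply(s["wrist_torque"])]);tt.append(s["time_s"])
T=np.array(T); print("t",s["time_s"],"tilt",(M.apply([1,0,0])).round(3),"pos",np.round(s["tool_pos"],4),"mean",T.mean(0).round(3),"last half",T[n//2:].mean(0).round(3))
print(T[:,1].round(2))
# fit constant + decaying sinusoid
from scipy.optimize import curve_fit
tt=np.array(tt)-tt[0]; f=lambda t,c,a,b,g,w: c+np.exp(-g*t)*(a*np.cos(w*t)+b*np.sin(w*t))
best=None
for w in np.arange(3,60,3):
    try:
        p,C=curve_fit(f,tt,T[:,1],p0=[0,.1,.1,.5,w],maxfev=3000); r=np.sum((f(tt,*p)-T[:,1])**2)
        if best is None or r<best[0]: best=(r,p,C)
    except Exception: pass
print("fit c",best[1].round(3),"se",best[2][0,0]**.5,"rms",(best[0]/n)**.5)
E
python3 meas.py 30
```

```text
t 11.425 tilt [-0.005  0.005 -1.   ] pos [0.5217 0.1763 0.1651] mean [-0.011 -0.035 -0.011] last half [-0.019 -0.046 -0.016]
[-0.06 -0.22 -0.19  0.01  0.12  0.19  0.05 -0.09 -0.18 -0.17  0.02  0.17
  0.14 -0.01 -0.14 -0.22 -0.09  0.05  0.15  0.1  -0.03 -0.17 -0.18 -0.02
  0.05  0.2   0.02 -0.16 -0.23 -0.16]
fit c [-0.022 -0.043 -0.189  0.04  18.824] se 0.004959633442966608 rms 0.024663951414991087
```

```bash
python3 -m handwheel '[[[0,0,0,0,0.17,0,255],[0,0,0,0,0.17,0,255],[0,0,0,0,0,0,255],[0,0,0,0,0,0,255],[0,0,0,0,-0.08,0,255],[0,0,0,0,-0.08,0,255],[0,0,0,0,-0.08,0,255],[0,0,0,0,-0.08,0,255],[0,0,0,0,0,0,255]]]'
python3 meas.py 26; python3 goto.py 0.5237 0.1757 0.032 12.8
```

```text
time_s: 12.55
tool_pos: [0.5193, 0.1766, 0.17]
orientation: [1.858, 1.558, 2.084]
force: [0.4, 0.1, -3.9]
finger_gap: 0.0615
t 13.85 tilt [-0.01   0.008 -1.   ] pos [0.5205 0.1766 0.1678] mean [ 0.007 -0.039 -0.027] last half [ 0.006 -0.049 -0.032]
[-0.24 -0.2  -0.08  0.13  0.15  0.14  0.03 -0.15 -0.22 -0.18 -0.04  0.1
  0.2   0.14  0.01 -0.18 -0.22 -0.21 -0.06  0.09  0.16  0.16  0.02 -0.16
 -0.22 -0.17]
fit c [-0.025 -0.209 -0.036  0.04  15.719] se 0.0037865911413241635 rms 0.01700921569155024
t 13.85 pos [0.5205 0.1766 0.1678] gap 0.0612 F [-0.09  0.02 -3.94] T [ 0.016 -0.173  0.018]
shift tool [ 0.1358 -0.003   0.004 ] turn tool [ 0.0016 -0.008  -0.0103] shift in goal axes [ 0.1358 -0.0016  0.0029] q7 1.48
```

The left case's level moment is −0.022 after one tilt and −0.025 after the other, so nothing shifted and it looks sound. I'll check the tilt reached before setting it down.

```bash
python3 -m handwheel '[[[0,0,0,0,-0.17,0,255],[0,0,0,0,-0.17,0,255],[0,0,0,0,0,0,255]]]'; python3 goto.py 0.5237 0.1757 0.16 12.8
python3 -c "
from h import *
cv2.imwrite('pics/scene3.png',cv2.resize(camera('scene')[60:300,200:480],None,fx=2.5,fy=2.5))"
python3 -m handwheel '[[[0,0,0,0,0.08,0,255],[0,0,0,0,0.08,0,255],[0,0,0,0,0.08,0,255],[0,0,0,0,0.08,0,255],[0,0,0,0,0,0,255]]]'; python3 meas.py 24; python3 goto.py 0.5237 0.1757 0.032 12.8
```

```text
time_s: 14.22
tool_pos: [0.5184, 0.1755, 0.1641]
orientation: [0.026, 1.238, 0.25]
force: [-0.1, -0.5, -3.5]
finger_gap: 0.0614
t 14.225 pos [0.5184 0.1755 0.1641] gap 0.0614 F [-0.11 -0.49 -3.5 ] T [-0.144  0.602  0.027]
shift tool [ 0.0056 -0.001   0.0036] turn tool [ 0.      0.3322 -0.0088] shift in goal axes [ 0.0041 -0.0009  0.0053] q7 1.34
time_s: 14.9
tool_pos: [0.5292, 0.1802, 0.1736]
orientation: [1.235, 1.557, 1.462]
force: [0.1, -1.3, -5.2]
finger_gap: 0.0613
t 16.1 tilt [ 0.001  0.014 -1.   ] pos [0.5265 0.1794 0.1728] mean [ 0.006 -0.003 -0.032] last half [-0.    -0.054 -0.021]
[-0.04  0.16  0.25  0.17 -0.01 -0.15 -0.16 -0.15 -0.01  0.11  0.21  0.16
 -0.03 -0.15 -0.21 -0.14 -0.08  0.16  0.23  0.16 -0.04 -0.2  -0.23 -0.13]
fit c [-2.0000e-03 -2.0000e-02  2.1100e-01 -4.6000e-02  1.5851e+01] se 0.006510400347330925 rms 0.027341990228031077
t 16.1 pos [0.5265 0.1794 0.1728] gap 0.0613 F [ 0.05 -0.15 -4.67] T [ 0.017 -0.132  0.02 ]
shift tool [ 0.1408 -0.0048 -0.0042] turn tool [ 0.0038  0.0044 -0.0129] shift in goal axes [ 0.1408 -0.003  -0.0036] q7 1.49
```

View pics/scene3.png

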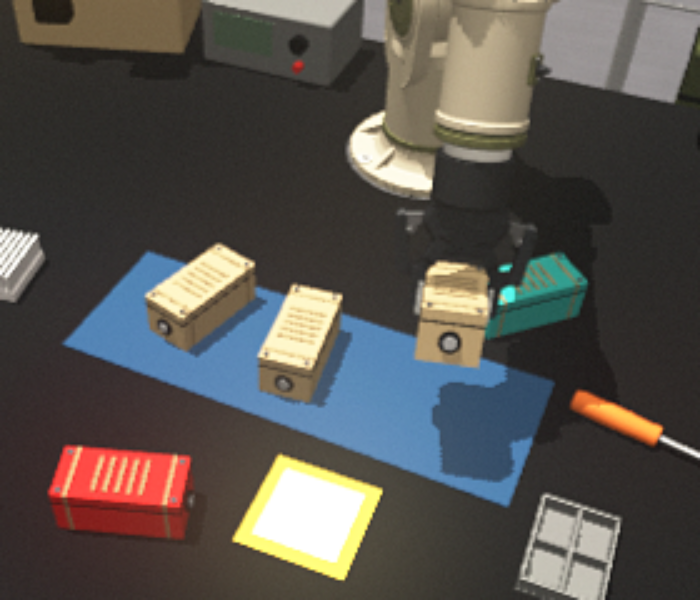

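The case visibly tilted at crop (450,320), with 0.33 rad measured. The three level readings stay within 0.025 Nm, so the left case is sound. Setting it back.

```bash
python3 -m handwheel '[[[0.02,-0.004,-0.004,0.003,0.004,-0.012,255],[0.03,0,0,0,0,0,255],[0.03,0,0,0,0,0,255],[0.02,0,0,0,0,0,255],[0.01,0,0,0,0,0,255],[0,0,0,0,0,0,255]]]'; python3 goto.py 0.5237 0.1757 0.032 12.8
```

```text
time_s: 16.85
tool_pos: [0.525, 0.1756, 0.0611]
orientation: [0.362, 1.567, 0.587]
force: [-0.2, -1.3, -3.7]
finger_gap: 0.0615
t 16.85 pos [0.525  0.1756 0.0611] gap 0.0615 F [-0.21 -1.29 -3.66] T [-0.056  0.127 -0.034]
shift tool [ 0.0291  0.0003 -0.0013] turn tool [ 0.001   0.0036 -0.0014] shift in goal axes [ 0.0291  0.0004 -0.0012] q7 1.51
```

```bash
python3 -m handwheel '[[[0.013,0,-0.001,0,0.003,0,255],[0.008,0,0,0,0,0,255],[0.004,0,0,0,0,0,255],[0,0,0,0,0,0,255]]]'; python3 goto.py 0.5237 0.1757 0.032 12.8
```

```text
time_s: 17.35
tool_pos: [0.5254, 0.176, 0.0363]
orientation: [0.515, 1.567, 0.739]
force: [-0.8, -0.1, -4.4]
finger_gap: 0.0612
t 17.35 pos [0.5254 0.176  0.0363] gap 0.0612 F [-0.82 -0.07 -4.38] T [-0.093  0.184 -0.012]
shift tool [ 0.0043  0.0001 -0.0017] turn tool [ 0.001   0.0036 -0.0021] shift in goal axes [ 0.0043  0.0001 -0.0017] q7 1.52
```

```bash
python3 -m handwheel '[[[0.003,0,0,0,0.003,0,255],[0.002,0,0,0,0,0,255],[0.001,0,0,0,0,0,255],[0,0,0,0,0,0,255]]]'; python3 goto.py 0.5237 0.1757 0.032 12.8
```

```text
time_s: 17.85
tool_pos: [0.526, 0.1762, 0.0323]
orientation: [0.946, 1.567, 1.171]
force: [-1.6, 0.1, -4.5]
finger_gap: 0.0611
t 17.85 pos [0.526  0.1762 0.0323] gap 0.0611 F [-1.62  0.12 -4.48] T [ 0.01  -0.043 -0.026]
shift tool [ 0.0003 -0.     -0.0024] turn tool [ 0.001   0.0021 -0.0029] shift in goal axes [ 0.0003 -0.     -0.0024] q7 1.52
```

```bash
python3 -m handwheel '[[[0.0015,0,0,0,0,0,255],[0,0,0,0,0,0,255],[0,0,0,0,0,0,0],[0,0,0,0,0,0,0],[0,0,0,0,0,0,0],[0,0,0,0,0,0,0],[-0.01,0,0,0,0,0,0],[-0.03,0,0,0,0,0,0],[-0.03,0,0,0,0,0,0],[-0.03,0,0,0,0,0,0]]]'; python3 goto.py 0.4955 0.004 0.13 5.7
```

```text
time_s: 19.1
tool_pos: [0.526, 0.1758, 0.1352]
orientation: [0.959, 1.568, 1.183]
force: [0.0, 0.3, 0.5]
finger_gap: 0.0858
t 19.1 pos [0.526  0.1758 0.1352] gap 0.0858 F [0.02 0.29 0.54] T [ 0.012  0.037 -0.035]
shift tool [ 0.0047 -0.1607 -0.0679] turn tool [ 0.1247  0.0017 -0.0028] shift in goal axes [ 0.0052 -0.1679 -0.0474] q7 1.49
```

```bash
python3 -m handwheel '[[[0,-0.033,-0.0115,0.025,0,0,0],[0,-0.033,-0.0115,0.025,0,0,0],[0,-0.033,-0.0115,0.025,0,0,0],[0,-0.033,-0.0115,0.025,0,0,0],[0,-0.033,-0.0115,0.025,0,0,0],[0,0,0,0,0,0,0]]]'; python3 goto.py 0.495 0.004 0.03 5.7;  python3 - <<'E'
from h import *
im=camera("scene");cv2.imwrite("pics/scene4.png",cv2.resize(im[60:300,200:480],None,fx=2.5,fy=2.5))
im=camera("top")
for o in find(im,"top",(10,20,120),(32,140,255),0.059): print("case",o)
E
```

```text
time_s: 19.85
tool_pos: [0.4938, -0.0109, 0.1353]
orientation: [0.999, 1.566, 1.082]
force: [0.4, 0.3, -0.4]
finger_gap: 0.0855
t 19.85 pos [ 0.4938 -0.0109  0.1353] gap 0.0855 F [ 0.38  0.31 -0.37] T [-0.019 -0.    -0.051]
shift tool [0.1054 0.0144 0.0022] turn tool [-0.0163  0.0025 -0.0037] shift in goal axes [0.1053 0.0147 0.0026] q7 1.69
case ((247.2353057861328, 212.94117736816406), array([0.52320385, 0.17640325], dtype=float32), np.float32(13.11039), [np.float32(0.06617632), np.float32(0.1320325)])
case ((319.18756103515625, 21.627490997314453), array([ 1.011388 , -0.0254665], dtype=float32), np.float32(89.98328), [np.float32(0.116577685), np.float32(1.6387817)])
case ((336.9948425292969, 293.47021484375), array([ 0.32317302, -0.04429685], dtype=float32), np.float32(-5.323868), [np.float32(0.24083686), np.float32(0.5339375)])
case ((409.0, 18.5), array([ 1.0162079 , -0.24735233], dtype=float32), np.float32(89.18771), [np.float32(0.098490596), np.float32(0.109569654)])
```

View pics/scene4.png

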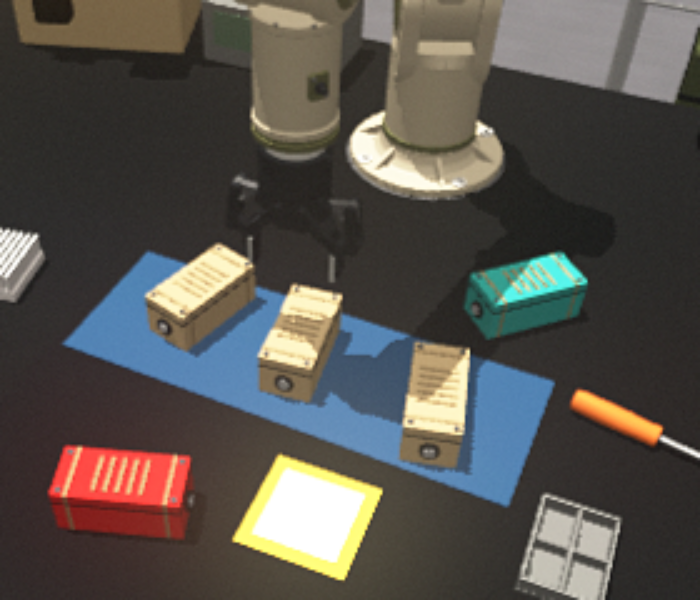

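The left case stands upright at crop (437,400), released and about 4 mm from where it began. The gripper is over the middle case at (300,330), 15 mm to the right of it. I'll trim and descend.

```bash
python3 -m handwheel '[[[0.01,0.012,0.002,-0.014,0,0,0],[0.01,0,0,0,0,0,0],[0.01,0,0,0,0,0,0],[0,0,0,0,0,0,0]]]'; python3 goto.py 0.495 0.004 0.03 5.7
```

```text
time_s: 20.45
tool_pos: [0.4949, 0.0087, 0.1018]
orientation: [1.486, 1.565, 1.595]
force: [0.2, -0.7, -0.3]
finger_gap: 0.0849
t 20.45 pos [0.4949 0.0087 0.1018] gap 0.0849 F [ 0.16 -0.71 -0.35] T [ 0.012 -0.001 -0.011]
shift tool [ 0.0718 -0.0051 -0.0004] turn tool [ 0.0091  0.0004 -0.0054] shift in goal axes [ 0.0718 -0.0047 -0.0003] q7 1.69
```

```bash
python3 -m handwheel '[[[0.02,-0.004,0,0.008,0,-0.005,0],[0.02,0,0,0,0,0,0],[0.012,0,0,0,0,0,0],[0.005,0,0,0,0,0,0],[0,0,0,0,0,0,0]]]'; python3 goto.py 0.495 0.004 0.03 5.7
```

```text
time_s: 21.08
tool_pos: [0.4966, 0.0049, 0.044]
orientation: [-0.056, 1.569, 0.045]
force: [-0.3, 0.0, 0.2]
finger_gap: 0.0853
t 21.075 pos [0.4966 0.0049 0.044 ] gap 0.0853 F [-0.27  0.02  0.22] T [ 0.    -0.053  0.045]
shift tool [ 0.014  -0.0007 -0.0017] turn tool [0.0013 0.0023 0.0001] shift in goal axes [ 0.014  -0.0007 -0.0017] q7 1.72
```

```bash
python3 -m handwheel '[[[0.01,0,-0.001,0,0.002,0,0],[0.003,0,0,0,0,0,0],[0,0,0,0,0,0,0],[0,0,0,0,0,0,255],[0,0,0,0,0,0,255],[0,0,0,0,0,0,255],[0,0,0,0,0,0,255],[0,0,0,0,0,0,255],[0,0,0,0,0,0,255]]]'; python3 goto.py 0.495 0.004 0.03 5.7
python3 -m handwheel '[[[-0.02,0,0,0,0,0,255],[-0.03,0,0,0,0,0,255],[-0.03,0,0,0,0,0,255],[-0.03,0,0,0,0,0,255],[-0.015,0,0,0,0,0,255],[0,0,0,0,0,0,255],[0,0,0,0,0,0,255]]]'
python3 goto.py 0.495 0.004 0.16 5.7
```

```text
time_s: 22.2
tool_pos: [0.497, 0.0043, 0.0318]
orientation: [-0.135, 1.567, -0.035]
force: [0.3, -0.3, 0.5]
finger_gap: 0.0617
t 22.2 pos [0.497  0.0043 0.0318] gap 0.0617 F [ 0.3  -0.27  0.54] T [-0.298 -0.028 -0.016]
shift tool [ 0.0018 -0.0001 -0.002 ] turn tool [0.0009 0.0033 0.0004] shift in goal axes [ 0.0018 -0.0001 -0.002 ] q7 1.73
time_s: 23.08
tool_pos: [0.4911, 0.0056, 0.1541]
orientation: [3.099, 1.56, -3.082]
force: [-0.6, -0.2, -5.3]
finger_gap: 0.0614
t 23.075 pos [0.4911 0.0056 0.1541] gap 0.0614 F [-0.58 -0.23 -5.3 ] T [ 0.039 -0.008 -0.007]
shift tool [-0.0059 -0.002   0.0036] turn tool [ 0.0023 -0.0108 -0.0004] shift in goal axes [-0.0059 -0.002   0.0037] q7 1.66
```

```bash
python3 -m handwheel '[[[0,0,0,0,0.17,0,255],[0,0,0,0,0.17,0,255],[0,0,0,0,0,0,255],[0,0,0,0,0,0,255],[0,0,0,0,-0.08,0,255],[0,0,0,0,-0.08,0,255],[0,0,0,0,-0.08,0,255],[0,0,0,0,-0.08,0,255],[0,0,0,0,0,0,255]]]'; python3 meas.py 24
python3 -m handwheel '[[[0,0,0,0,-0.17,0,255],[0,0,0,0,-0.17,0,255],[0,0,0,0,0,0,255],[0,0,0,0,0,0,255],[0,0,0,0,0.08,0,255],[0,0,0,0,0.08,0,255],[0,0,0,0,0.08,0,255],[0,0,0,0,0.08,0,255],[0,0,0,0,0,0,255]]]'; python3 meas.py 24
python3 goto.py 0.497 0.0043 0.032 5.7
```

```text
time_s: 24.2
tool_pos: [0.485, 0.005, 0.1507]
orientation: [2.895, 1.547, 2.995]
force: [0.2, -0.2, -5.3]
finger_gap: 0.0613
t 25.4 tilt [-0.027  0.001 -1.   ] pos [0.4864 0.0052 0.1495] mean [-0.005 -0.068 -0.012] last half [ 0.002 -0.068 -0.009]
[-0.08 -0.08 -0.06 -0.05 -0.07 -0.08 -0.06 -0.08 -0.05 -0.1  -0.07 -0.06
 -0.04 -0.07 -0.07 -0.07 -0.05 -0.09 -0.05 -0.1  -0.04 -0.09 -0.08 -0.06]
fit c [-6.9000e-02 -2.0000e-03  1.0000e-03 -2.4300e+00  5.2196e+01] se 0.0028825914604728316 rms 0.012478183466384025
time_s: 26.52
tool_pos: [0.4935, 0.0066, 0.1517]
orientation: [3.08, 1.552, -3.1]
force: [-0.9, -0.1, -5.2]
finger_gap: 0.0613
t 27.725 tilt [-0.018  0.001 -1.   ] pos [0.4909 0.0061 0.1514] mean [ 0.004 -0.035 -0.003] last half [ 0.013 -0.044 -0.013]
[ 0.11  0.03 -0.2  -0.16  0.06  0.17 -0.11 -0.26 -0.18  0.14  0.13 -0.06
 -0.16 -0.03  0.21  0.07 -0.21 -0.25 -0.    0.15 -0.   -0.22 -0.14  0.06]
fit c [-3.8000e-02  1.9300e-01  1.1000e-02 -6.0000e-02  2.6544e+01] se 0.007992947699056589 rms 0.034362783354993647
t 27.725 pos [0.4909 0.0061 0.1514] gap 0.0611 F [ 0.16 -0.12 -4.29] T [-0.042  0.053 -0.017]
shift tool [ 0.1193 -0.0028  0.0081] turn tool [ 0.003  -0.018  -0.0025] shift in goal axes [ 0.1194 -0.0024  0.0059] q7 1.67
```

The middle readings are −0.069 and −0.038, against 0.10 expected for a rattle. That probably means it is sound, but I'll repeat with a longer hold at tilt to be sure.

```bash
python3 -m handwheel '[[[0,0,0,0,0.16,0,255],[0,0,0,0,0.16,0,255],[0,0,0,0,0,0,255],[0,0,0,0,0,0,255],[0,0,0,0,0,0,255],[0,0,0,0,-0.08,0,255],[0,0,0,0,-0.08,0,255],[0,0,0,0,-0.08,0,255],[0,0,0,0,-0.08,0,255],[0,0,0,0,-0.015,0,255]]]'; python3 meas.py 24
python3 -m handwheel '[[[0,0,0,0,-0.17,0,255],[0,0,0,0,-0.17,0,255],[0,0,0,0,0,0,255],[0,0,0,0,0,0,255],[0,0,0,0,0,0,255],[0,0,0,0,0.08,0,255],[0,0,0,0,0.08,0,255],[0,0,0,0,0.08,0,255],[0,0,0,0,0.08,0,255],[0,0,0,0,0,0,255]]]'; python3 meas.py 24
python3 goto.py 0.497 0.0043 0.032 5.7
```

```text
time_s: 28.98
tool_pos: [0.4887, 0.0057, 0.1565]
orientation: [0.434, 1.549, 0.534]
force: [-0.8, -0.1, -4.9]
finger_gap: 0.061
t 30.175 tilt [ 0.016  0.009 -1.   ] pos [0.4898 0.0059 0.1553] mean [-0.001  0.032 -0.021] last half [ 0.01   0.009 -0.031]
[ 0.24  0.13 -0.17 -0.18  0.07  0.28  0.16 -0.12 -0.19  0.02  0.26  0.15
 -0.11 -0.2  -0.01  0.25  0.24 -0.06 -0.17 -0.04  0.19  0.21 -0.05 -0.17]
fit c [3.000e-02 2.450e-01 7.000e-03 1.030e-01 2.453e+01] se 0.004002692269944743 rms 0.017296513615215992
time_s: 31.42
tool_pos: [0.4973, 0.0069, 0.1573]
orientation: [0.11, 1.543, 0.214]
force: [1.4, -0.8, -5.1]
finger_gap: 0.061
t 32.625 tilt [ 0.027  0.007 -1.   ] pos [0.4949 0.0065 0.1571] mean [ 0.     0.059 -0.016] last half [-0.002  0.066 -0.015]
[-0.2   0.19  0.28  0.1  -0.15 -0.06  0.23  0.28  0.09 -0.14 -0.13  0.14
  0.23  0.11 -0.13 -0.17  0.13  0.28  0.09 -0.12 -0.12  0.05  0.27  0.17]
fit c [ 0.05  -0.164  0.196  0.178 24.796] se 0.007823974105313911 rms 0.03376303555799548
t 32.625 pos [0.4949 0.0065 0.1571] gap 0.0613 F [-0.84  0.47 -5.3 ] T [-0.037  0.167 -0.007]
shift tool [ 0.1251 -0.003  -0.0016] turn tool [ 0.0029  0.0273 -0.0047] shift in goal axes [ 0.1251 -0.0024  0.0018] q7 1.67
```

The moment turns out to follow the residual tilt, at about 2.2 Nm/rad. With that removed, every left and middle reading lies within ±0.01 Nm, whichever way the case was tilted last. The middle case is sound too, so I'll level it and set it back.

```bash
python3 -m handwheel '[[[0.02,-0.002,0,0.003,0.025,-0.004,255],[0.03,0,0,0,0,0,255],[0.03,0,0,0,0,0,255],[0.015,0,0,0,0,0,255],[0.007,0,0,0,0,0,255],[0,0,0,0,0,0,255]]]'; python3 goto.py 0.497 0.0043 0.032 5.7
```

```text
time_s: 33.38
tool_pos: [0.4982, 0.0052, 0.0542]
orientation: [0.147, 1.565, 0.247]
force: [0.3, 0.2, -4.6]
finger_gap: 0.0615
t 33.375 pos [0.4982 0.0052 0.0542] gap 0.0615 F [ 0.32  0.19 -4.64] T [-0.004  0.148 -0.041]
shift tool [ 0.0221 -0.0008 -0.0014] turn tool [ 0.0005  0.006  -0.0009] shift in goal axes [ 0.0222 -0.0007 -0.0013] q7 1.74
```

```bash
python3 -m handwheel '[[[0.01,0,-0.001,0,0.006,0,255],[0.006,0,0,0,0,0,255],[0.004,0,0,0,0,0,255],[0.002,0,0,0,0,0,255],[0,0,0,0,0,0,255]]]'; python3 goto.py 0.497 0.0043 0.032 5.7
```

```text
time_s: 34.0
tool_pos: [0.4989, 0.0053, 0.0326]
orientation: [0.399, 1.567, 0.499]
force: [0.3, 0.1, -4.8]
finger_gap: 0.0613
t 34.0 pos [0.4989 0.0053 0.0326] gap 0.0613 F [ 0.29  0.06 -4.8 ] T [-0.017 -0.176  0.011]
shift tool [ 0.0006 -0.0009 -0.002 ] turn tool [ 0.0006  0.0033 -0.0014] shift in goal axes [ 0.0006 -0.0009 -0.002 ] q7 1.76
```

```bash
python3 -m handwheel '[[[0.0015,0,0,0,0,0,255],[0,0,0,0,0,0,255],[0,0,0,0,0,0,0],[0,0,0,0,0,0,0],[0,0,0,0,0,0,0],[0,0,0,0,0,0,0],[-0.01,0,0,0,0,0,0],[-0.03,0,0,0,0,0,0],[-0.03,0,0,0,0,0,0],[-0.025,0,0,0,0,0,0]]]'; python3 goto.py 0.47 -0.141 0.13 -15.7
```

```text
time_s: 35.25
tool_pos: [0.4992, 0.0048, 0.1312]
orientation: [0.222, 1.566, 0.322]
force: [-0.0, -0.3, 0.3]
finger_gap: 0.0853
t 35.25 pos [0.4992 0.0048 0.1312] gap 0.0853 F [-0.04 -0.25  0.27] T [-0.046  0.032 -0.039]
shift tool [ 0.0009 -0.1422 -0.0435] turn tool [ 0.3736  0.0043 -0.0019] shift in goal axes [ 0.0012 -0.1483  0.0114] q7 1.69
```

```bash
python3 -m handwheel '[[[0,-0.0275,-0.0035,0.072,0,0,0],[0,-0.0275,-0.0035,0.072,0,0,0],[0,-0.0275,-0.0035,0.072,0,0,0],[0,-0.0275,-0.0035,0.072,0,0,0],[0,-0.0275,-0.0035,0.072,0,0,0],[0,0,0,0,0,0,0]]]'; python3 goto.py 0.47 -0.141 0.03 -15.7;  python3 - <<'E'
from h import *
im=camera("scene");cv2.imwrite("pics/scene5.png",cv2.resize(im[60:300,200:480],None,fx=2.5,fy=2.5))
im=camera("top")
for o in find(im,"top",(10,20,120),(32,140,255),0.059): 
  if o[1][0]<.9:print("case",o)
E
```

```text
time_s: 36.0
tool_pos: [0.4715, -0.1426, 0.1316]
orientation: [0.533, 1.565, 0.242]
force: [0.3, 0.9, 0.6]
finger_gap: 0.0853
t 36.0 pos [ 0.4715 -0.1426  0.1316] gap 0.0853 F [0.33 0.86 0.64] T [-0.019  0.059 -0.007]
shift tool [ 0.1016  0.0008 -0.0024] turn tool [-0.0168  0.0047 -0.0027] shift in goal axes [ 0.1016  0.0011 -0.0019] q7 1.63
case ((247.23529052734375, 212.94117736816406), array([0.5230608 , 0.17636992], dtype=float32), np.float32(13.1104355), [np.float32(0.06617637), np.float32(0.1323262)])
case ((315.4411315917969, 221.65248107910156), array([0.49746984, 0.00699099], dtype=float32), np.float32(6.290222), [np.float32(0.06253463), np.float32(0.13113998)])
case ((382.82818603515625, 314.58612060546875), array([ 0.268712  , -0.15492418], dtype=float32), np.float32(-28.634201), [np.float32(0.25641552), np.float32(0.5960849)])
```

View pics/scene5.png

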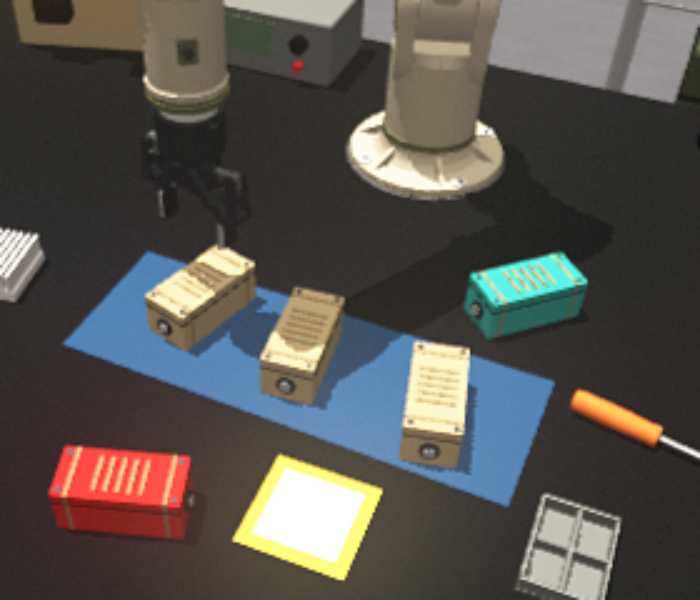

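The left and middle cases stand upright on the mat at (437,400) and (303,340), each within about 4 mm of its start. The gripper is over the right case at (200,295).

```bash
python3 -m handwheel '[[[0.02,0.001,-0.002,-0.015,0.004,0,0],[0.03,0,0,0,0,0,0],[0.02,0,0,0,0,0,0],[0.01,0,0,0,0,0,0],[0,0,0,0,0,0,0]]]'; python3 goto.py 0.47 -0.141 0.03 -15.7
```

```text
time_s: 36.72
tool_pos: [0.4732, -0.1338, 0.0495]
orientation: [1.32, 1.565, 1.057]
force: [-0.7, -0.8, 0.6]
finger_gap: 0.0854
t 36.725 pos [ 0.4732 -0.1338  0.0495] gap 0.0854 F [-0.71 -0.8   0.58] T [-0.031  0.058  0.02 ]
shift tool [ 0.0195 -0.0079 -0.0012] turn tool [ 0.0118  0.0015 -0.0059] shift in goal axes [ 0.0195 -0.0078 -0.0011] q7 1.72
```

```bash
python3 -m handwheel '[[[0,-0.007,-0.001,0.01,0.001,-0.005,0],[0.01,0,0,0,0,0,0],[0.007,0,0,0,0,0,0],[0,0,0,0,0,0,0]]]'; python3 goto.py 0.47 -0.141 0.03 -15.7
```

```text
time_s: 37.22
tool_pos: [0.4715, -0.1408, 0.0331]
orientation: [0.386, 1.567, 0.113]
force: [-0.2, 0.2, -0.6]
finger_gap: 0.0853
t 37.225 pos [ 0.4715 -0.1408  0.0331] gap 0.0853 F [-0.17  0.21 -0.6 ] T [-0.016  0.018  0.077]
shift tool [ 0.003  -0.0006 -0.0014] turn tool [ 0.0013  0.0034 -0.0014] shift in goal axes [ 0.0031 -0.0006 -0.0014] q7 1.74
```

```bash
python3 -m handwheel '[[[0.002,0,-0.001,0,0.003,0,255],[0,0,0,0,0,0,255],[0,0,0,0,0,0,255],[0,0,0,0,0,0,255],[0,0,0,0,0,0,255],[0,0,0,0,0,0,255]]]'; python3 goto.py 0.47 -0.141 0.03 -15.7
python3 -m handwheel '[[[-0.02,0,0,0,0,0,255],[-0.03,0,0,0,0,0,255],[-0.03,0,0,0,0,0,255],[-0.03,0,0,0,0,0,255],[-0.015,0,0,0,0,0,255],[0,0,0,0,0,0,255],[0,0,0,0,0,0,255]]]'
python3 goto.py 0.4715 -0.141 0.16 -15.7
```

```text
time_s: 37.98
tool_pos: [0.4707, -0.1407, 0.0311]
orientation: [1.213, 1.569, 0.94]
force: [-0.1, -0.7, -1.1]
finger_gap: 0.0611
t 37.975 pos [ 0.4707 -0.1407  0.0311] gap 0.0611 F [-0.11 -0.68 -1.06] T [-0.097  0.021  0.024]
shift tool [ 0.0011 -0.0005 -0.0005] turn tool [ 0.0012  0.0005 -0.0013] shift in goal axes [ 0.0011 -0.0005 -0.0005] q7 1.74
time_s: 38.85
tool_pos: [0.4671, -0.1393, 0.1556]
orientation: [3.074, 1.562, 2.802]
force: [0.3, -0.1, -3.6]
finger_gap: 0.0613
t 38.85 pos [ 0.4671 -0.1393  0.1556] gap 0.0613 F [ 0.32 -0.11 -3.59] T [0.03  0.022 0.034]
shift tool [-0.0045 -0.0005  0.0047] turn tool [ 0.0018 -0.0088 -0.0006] shift in goal axes [-0.0044 -0.0005  0.0047] q7 1.63
```

```bash
python3 -m handwheel '[[[0,0,0,0,0.17,0,255],[0,0,0,0,0.17,0,255],[0,0,0,0,0,0,255],[0,0,0,0,0,0,255],[0,0,0,0,-0.085,0,255],[0,0,0,0,-0.085,0,255],[0,0,0,0,-0.085,0,255],[0,0,0,0,-0.08,0,255],[0,0,0,0,0,0,255]]]'; python3 meas.py 24;python3 goto.py 0.4707 -0.1407 0.032 -15.7
python3 -m handwheel '[[[0,0,0,0,-0.17,0,255],[0,0,0,0,-0.17,0,255],[0,0,0,0,0,0,255],[0,0,0,0,0,0,255],[0,0,0,0,0.08,0,255],[0,0,0,0,0.08,0,255],[0,0,0,0,0.08,0,255],[0,0,0,0,0.08,0,255],[0,0,0,0,0,0,255]]]'; python3 meas.py 24
python3 goto.py 0.4707 -0.1407 0.032 -15.7
```

```text
time_s: 39.98
tool_pos: [0.4613, -0.137, 0.1521]
orientation: [2.116, 1.558, 1.842]
force: [-0.6, 0.9, -3.6]
finger_gap: 0.0612
t 41.175 tilt [-0.007  0.009 -1.   ] pos [ 0.4627 -0.1377  0.151 ] mean [ 0.004  0.017 -0.014] last half [-0.003  0.018 -0.009]
[ 0.01 -0.03  0.04 -0.01  0.01  0.04  0.01  0.05  0.05  0.01  0.01  0.03
  0.   -0.02  0.04  0.04  0.    0.03  0.03  0.01  0.05  0.04  0.03 -0.03]
fit c [ 1.8000e-02 -1.8000e-02 -1.0000e-02  9.2000e-02  3.9816e+01] se 0.004442002371887623 rms 0.019305056811427336
t 41.175 pos [ 0.4627 -0.1377  0.151 ] gap 0.0615 F [-0.4  -0.44 -2.23] T [-0.052 -0.013  0.018]
shift tool [ 0.1189 -0.0015  0.0097] turn tool [ 0.0007 -0.0096 -0.0067] shift in goal axes [ 0.119  -0.0007  0.0085] q7 1.64
time_s: 42.3
tool_pos: [0.4701, -0.139, 0.153]
orientation: [0.953, 1.568, 0.683]
force: [0.2, 0.0, -4.0]
finger_gap: 0.0615
t 43.5 tilt [ 0.003  0.004 -1.   ] pos [ 0.4675 -0.1384  0.1527] mean [ 0.003 -0.029 -0.017] last half [-0.007 -0.034 -0.014]
[-0.08 -0.02 -0.03 -0.01  0.01 -0.05  0.01  0.01 -0.07 -0.01 -0.   -0.06
 -0.05 -0.04 -0.03 -0.01 -0.06 -0.04 -0.02 -0.06 -0.03  0.   -0.01 -0.06]
fit c [-2.9000e-02 -2.4000e-02  2.7000e-02  9.0400e-01  4.4506e+01] se 0.004746073028955416 rms 0.020633884416949903
t 43.5 pos [ 0.4675 -0.1384  0.1527] gap 0.0617 F [-0.25 -0.6  -3.75] T [-0.077 -0.038 -0.039]
shift tool [ 0.1207 -0.002   0.0035] turn tool [ 0.0033  0.0019 -0.005 ] shift in goal axes [ 0.1207 -0.0014  0.0037] q7 1.65
```

With tilt removed, the right case reads about +0.039 after far end down and −0.033 after near end down. That is a 0.07 Nm shift with the sign a part rolling to the low end should give, so this is the one that rattles. I'll carry it to the plate.

```bash
python3 -m handwheel '[[[-0.01,0.012,0.007,0,0,0,255],[-0.01,0.028,0.016,0,0,0,255],[-0.005,0.036,0.02,0,0,0,255],[0,0.04,0.022,0,0,0,255],[0,0.04,0.022,0,0,0,255],[0,0.04,0.022,0,0,0,255],[0,0.036,0.02,0,0,0,255],[0,0.026,0.014,0,0,0,255],[0,0.014,0.008,0,0,0,255],[0,0,0,0,0,0,255]]]'; python3 goto.py 0.70 0.10 0.18 -15.7
```

```text
time_s: 44.75
tool_pos: [0.6973, 0.104, 0.1844]
orientation: [1.228, 1.558, 0.967]
force: [-0.6, -0.4, -4.0]
finger_gap: 0.0615
t 44.75 pos [0.6973 0.104  0.1844] gap 0.0615 F [-0.64 -0.45 -4.02] T [-0.032 -0.011 -0.038]
shift tool [ 0.0044 -0.0032  0.0036] turn tool [ 0.0128  0.0041 -0.0117] shift in goal axes [ 0.0044 -0.0031  0.0037] q7 1.32
```

```bash
python3 -m handwheel '[[[0.002,-0.003,0.003,0,0.004,-0.01,255],[0,0,0,0,0,0,255],[0,0,0,0,0,0,255],[0,0,0,0,0,0,255]]]'; python3 goto.py 0.70 0.10 0.18 -15.7
python3 - <<'E'
from h import *
im=camera("scene");cv2.imwrite("pics/scene6.png",cv2.resize(im[60:300,200:480],None,fx=2.5,fy=2.5))
im=camera("top");cv2.imwrite("pics/top6.png",cv2.resize(im[60:300,130:480],None,fx=2.2,fy=2.2))
for o in find(im,"top",(10,20,120),(32,140,255),0.059): 
  if o[1][0]<.9:print("case",o)
print(np.abs(get_state()["joint_vel"]).max())
E
python3 meas.py 20
```

```text
time_s: 45.25
tool_pos: [0.6988, 0.0983, 0.1828]
orientation: [2.417, 1.57, 2.153]
force: [-0.3, -0.4, -4.0]
finger_gap: 0.0615
t 45.25 pos [0.6988 0.0983 0.1828] gap 0.0615 F [-0.33 -0.36 -3.99] T [-0.077 -0.025 -0.005]
shift tool [0.0028 0.002  0.0008] turn tool [ 0.0106 -0.0003 -0.0003] shift in goal axes [0.0028 0.002  0.0007] q7 1.32
t 46.35 tilt [-0.  0. -1.] pos [0.6989 0.0989 0.1826] mean [-0.001 -0.028  0.004] last half [ 0.012 -0.027  0.016]
[-0.06 -0.08  0.01 -0.   -0.04  0.   -0.02 -0.03 -0.02 -0.05 -0.05 -0.05
 -0.05 -0.01 -0.06 -0.05 -0.01  0.02  0.01 -0.02]
fit c [-2.5000e-02 -3.2000e-02 -1.1500e-01  9.4030e+00  3.8431e+01] se 0.0055139140580476855 rms 0.02062636260548026Traceback (most recent call last):
  File "<stdin>", line 4, in <module>
  File "h.py", line 16, in find
    W=np.array([ray(n,*p,z)[:2] for p in c[:,0]],np.float32)
                ~~~^^^^^^^^
  File "h.py", line 5, in ray
    c=calibration(n);E=np.array(c["extrinsics"])
ValueError: time passes only in moves, steps and waits
```

View pics/scene6.png

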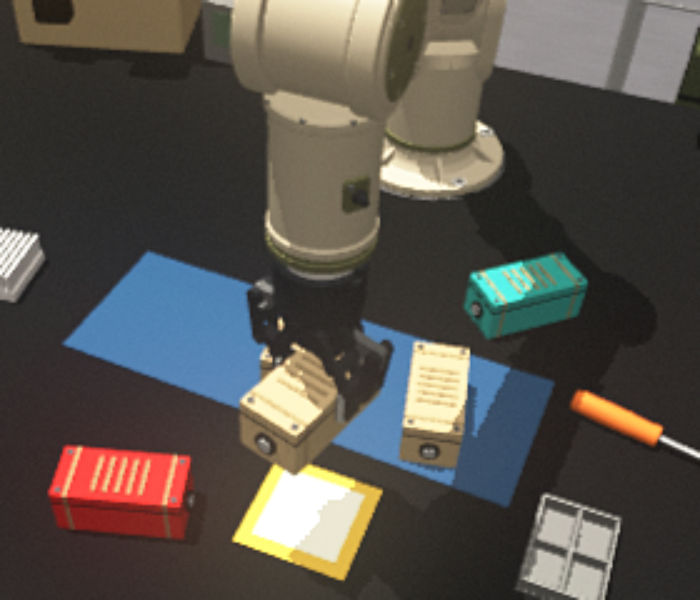

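View pics/top6.png

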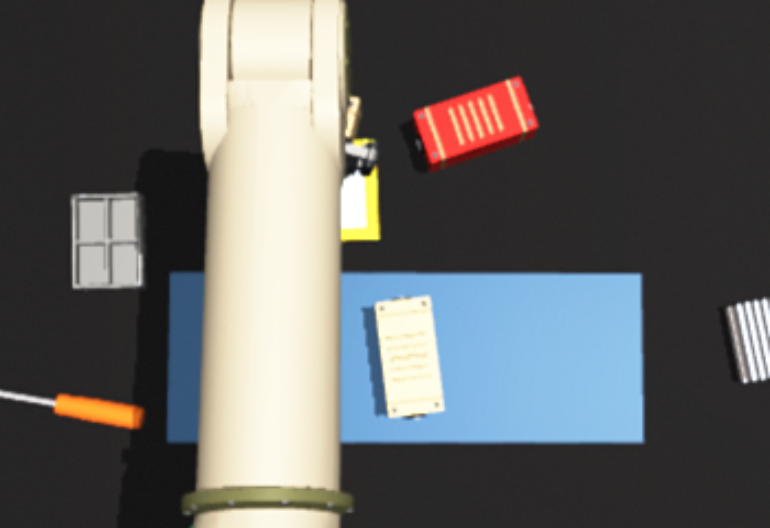

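The scene view shows the right case held level over the plate, at crop (310,410) with the plate at (310,515). The left case is still upright at (437,400). The top view shows the middle case upright at (410,355), and the tray, driver and heat sink where they were. The level moment is steady at −0.028 Nm, which fits the part lying at the near end. The numeric case re-measure in that script failed on a calibration-call error, but the pictures show what I need. Handing in.

Run:
```python
from rig import *
import numpy as np
s=get_state();print(s["time_s"],s["tool_pos"],s["finger_gap"],np.abs(s["joint_vel"]).max(),s["force"])
print(hand_in())
```

```text
46.35 [0.69888457 0.09889227 0.18256347] 0.06086199534327973 0.002355604083780292 [ 1.64947068 -0.35644205 -2.98142135]
the job is handed in; nothing more can be done
None
```

The right-hand case is the one that rattles. I handed the job in at 46.35 s with it held still and level over the yellow-edged plate. I lifted and rocked the cases from left to right, at about 1.3 rad/s and roughly 19°, more than 9 cm clear of the mat.

**Finding the loose part:** after removing the effect of residual tilt, the level moment of the left and middle cases stayed within about 0.01 Nm whichever way they were last tilted. The right case shifted by about 0.07 Nm, in the direction a part rolling to the low end would give. That is less than the 0.10 Nm stated, but clearly more than the other two.

**Last checks:**
- **Held case:** the tool point was at (0.699, 0.099) against the plate centre at (0.700, 0.100). The underside was about 155 mm up, and the tool was level to within 0.01 rad. I did not measure the case's own tilt, but it looked level in the picture.
- **Sound cases:** both stood upright and released, each about 4 mm from where it began, measured just after it was set down.
- **Other things on the bench:** the driver, heat sink and screw tray looked unmoved in the last pictures.

**What failed or disagreed:**
- The first moment readings were blurred by a 3–4 Hz swing and a dependence on tilt of about 2.2 Nm/rad, so I repeated the tilts for the left and middle cases and corrected for both.
- The final numeric re-measurement of the standing cases stopped on an error in the calibration call, so that last check was by eye only. The arm hid the left case in the top view and most of the middle case in the scene view, so each was seen clearly in only one picture.

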